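# Tuck the seal strip under the drainer's lapped flap and hold it down

### The arm

A 6-joint arm with a two-finger parallel gripper is mounted at the origin on a cart in front of the work surface, level with it; the furniture and walls round the work are solid. World frame = base frame: x ahead of the robot, y to its left, z up, the work surface at z = 0. Lengths are in m, angles in rad, forces in N, time in s.
With the tool pointing down it reaches from about 0.225 to 0.875 m from the base axis. Payload 3.4 kg.
Tool frame: the origin (TCP) lies at the very end of the fingers, on their centre line; the grasp point (between the pads) lies 19 mm behind it (manip.pinch_z is the distance from the TCP to the grasp point, in m); z points along the fingers, y is the line along which they close (so a half turn about z gives the same grasp; the last joint's range is limited). The gripper opens to 85 mm and grips with 20 to 120 N. Pads are 22 mm wide; open, the fingers measure 114 mm over their backs; the gripper's body (76 mm by 85 mm) begins 54 mm behind the grasp point. The pads swing forward as they close: fully open they stand 13 mm farther back than shut.
Start: joints at [0.995, 0.276, 1.505, -0, 1.361, -0.121], TCP at [0.253, 0.517, 0.231] pointing down, gripper open.
Joint ranges: [-2.89, 2.89], [-0.75, 2.08], [0.22, 2.7], [-1.18, 4.32], [0.11, 2.71], [-2.7, 2.7]. Speed limits (rad/s): [2.57, 2.57, 3.14, 3.14, 3.14, 3.14].

### API

Orientations are given as a unit quaternion [w, x, y, z].
In Python, from rig import manip gives the robot as it stands. The module is installed in compiled form; this text tells all that it offers.
- The arm moves only by the shell command python3 -m jog 'ROWS' [FORCE]. ROWS is JSON, a list of rows, each an object of numbers: "dx", "dy", "dz": the shift along the tool's x, y, z each as a share of 25 cm, from -1 to 1; "ax", "ay", "az": the turn, a rotation vector about the tool's x, y, z each as a share of 90 degrees, from -1 to 1; "grip": the opening, from -1 (shut) to 1 (fully open), so that 0 is half open. A call has 1 to 5 rows; each row is the pose to reach, as a shift and turn from the pose commanded when the call began, along the tool's axes at that moment; what a row does not reach only later rows make up. A row lasts 1/12 s, in which the tool goes at most 41.7 mm and 7.16 degrees, less where a joint would pass 70% of its speed; a pose out of reach is approached as far as the arm can. A call with a number of a shift or a turn outside -1 to 1 is refused whole. A call with a gripper value outside its range is refused whole. The fingers move at their own pace and stop on an object; FORCE is the grip in N (left out, the last holds). Time passes only in rows, so rows that repeat a pose let the fingers close. It gives the time, the measured TCP pose, the force, the opening and the grip force at its end, in the units of the state.
- manip.get_state(): the state, without advancing time (a new reading comes with each control period).
- manip.get_image(name): name is "scene" or "top"; returns a dict with "img" (480x640x3 uint8, red, green, blue), "mtx" (3x3 intrinsics, pixels), "world_to_cam" (4x4, takes a point from world to camera coordinates). Camera axes: x right, y down, z forward; pixel columns grow to the right and rows downward; lengths in m; the calibration is good to about 2 mm. A picture is of the moment at which its call begins. There is no depth.
- manip.sign_off(): hands the job in; it is judged then, once.
The state is a dict: "clock": time; "qpos": joint angles; "qd": joint speeds; "effort": joint torques, N m; "position": TCP position; "ee_rot": TCP orientation; "contact_force": force on the tool from outside, world axes, zero at the start; "moment": the same for the moment, N m; "width": finger opening in m; "gripper_force": force on a finger pad.
Only numpy, scipy, OpenCV 4.12 (cv2) and the standard library are available. Lean on these libraries where they do the work, as an engineer would, in place of code of your own. Each camera call takes 0.05 s, during which the arm holds its last target. There are 200 camera calls.

### The job

Pick up the steel seal strip by its black rib, bring it over the grey draining board and tuck its long edge under the blue flap without lifting the flap, square and centred, until about 40 mm of the plate lies under it all along. Then press the strip flat on the board with about 10 N so that its seal takes, and finish like that: do not let go, the program ends while the fingers still hold the strip pressed down. Leave the glass, the spice jar and the soap bottle alone.

Things in the scene. Friction and masses are not known exactly. Their poses are not given: they have to be found in the camera images.
- drainer: Grey draining board fixed on the worktop, 270 (x) x 260 (y) x 12 mm; its deck is flat, top 12 mm above the worktop. Origin: centre of its underside. Its +x points to the back, where the hinge rail stands (front face of the rail at x = +107 mm, 12 mm above the deck; hinge cheeks 24 mm above the deck). Low side beads, 5 mm high, run along y = +-127 mm.
- flap_lip (a point): Fixed point of the draining board at the resting place of the flap's free front edge: middle of the edge, at the height of the flap's underside, 8 mm above the deck; 35 mm behind (+x) and 20 mm above the drainer's origin. The flap may be entered from the front only, moving along the drainer's +x.
- flap (a joint): Hinge of the blue flap, which laps over the back of the deck: a plate 4 mm thick, 230 mm wide (y) and 82 mm from hinge to front edge, 0.12 kg. 0 = lying at rest, level, with a gap of 8 mm between deck and flap (its front edge is bent up by 1 to 2 mm); the value grows as its front edge is lifted, in rad. It swings freely and falls back by its weight.
- strip: Loose stainless seal strip, about 0.18 kg: a plate 4 mm thick, 180 mm long (along its y), from x = -40 mm to x = +85 mm, with an upright black grip rib 12 mm thick (x), 80 mm long (y), which rises to 36 mm above the underside. Origin: on the underside, right below the middle of the rib. +x points to the long edge that is to be tucked (the wide side of the plate); the narrow side with a round bead is -x. The body starts lying flat on the worktop.
- corner_left (a point): Corner of the strip's tucking edge at its +y end, on the underside: x = +85, y = +90 mm in the strip's frame.
- corner_right (a point): Corner of the strip's tucking edge at its -y end, on the underside: x = +85, y = -90 mm in the strip's frame.
- glass_1: Empty clear drinking glass, 80 mm wide, 88 mm high, loose. Origin: centre of its foot. Leave it alone.
- spice_jar_2: Spice jar with a black cap, 41 mm wide, 105 mm high, loose. Origin: centre of its foot. Leave it alone.
- bottle_1: Clear soap bottle with a pump, 56 x 72 x 182 mm, loose. Origin: centre of its foot. Leave it alone.

How it is judged:
By the outcome, as a careful person would: the job done as asked, in the order asked, and still so for the second after the job is handed in, while the arm keeps its last pose, push and grip.
It also fails if it takes over 42 s, if anything falls off the work surface, if the arm or the gripper's body presses on something with over 40 N, if the wrist force passes 120 N, or if a joint passes its speed limit or range.

## Working session

There is one attempt and no reset: what is moved stays moved. The work goes in short steps, Python scripts to look and compute and a shell command to move; the robot and the scene stay as the last step left them, time stands still between calls to the robot, and variables do not carry over. Pictures are saved under pics/ and viewed, at most 10 in all, crops included, and the job is handed in when it is done.

```bash
mkdir -p pics; python3 - <<'E'
from rig import manip
import cv2
for n in("scene","top"):
    d=manip.get_image(n); cv2.imwrite(f"pics/{n}0.png",d["img"][...,::-1]); print(n,d["mtx"].round(1).tolist(),d["world_to_cam"].round(3).tolist())
s=manip.get_state(); print(s["clock"],s["position"],s["ee_rot"],s["width"],manip.pinch_z)
E
```

```text
scene [[555.3, 0.0, 317.7], [0.0, 555.3, 231.5], [0.0, 0.0, 1.0]] [[0.461, -0.887, -0.02, -0.219], [-0.487, -0.235, -0.841, 0.322], [0.742, 0.398, -0.54, 1.243], [0.0, 0.0, 0.0, 1.0]]
top [[602.7, 0.0, 321.1], [0.0, 602.7, 241.0], [0.0, 0.0, 1.0]] [[0.008, -1.0, 0.001, 0.038], [-0.985, -0.008, -0.174, 0.563], [0.174, 0.0, -0.985, 1.412], [0.0, 0.0, 0.0, 1.0]]
0.1 [0.25234434 0.51616076 0.23052849] [-2.75919356e-04  2.25447979e-01  9.74254864e-01 -7.69339962e-04] 0.08515424862109429 0.0187
```

View pics/scene0.png

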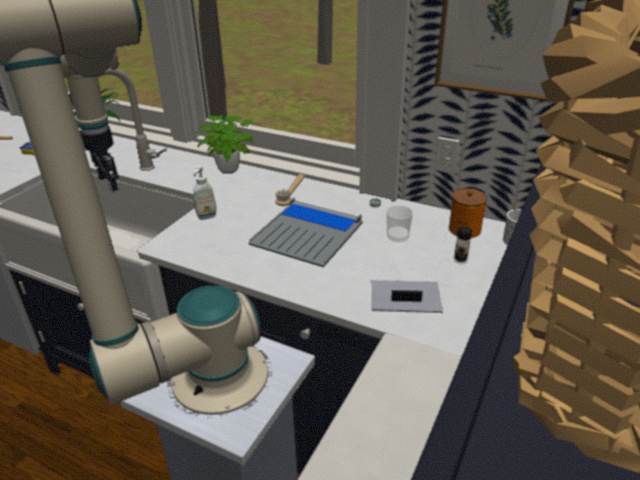

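View pics/top0.png

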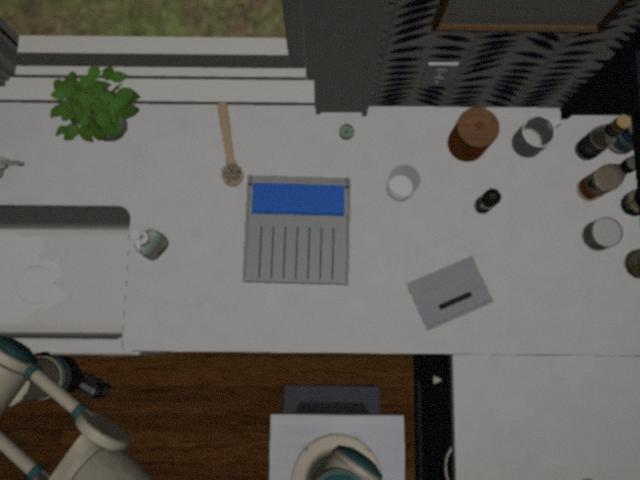

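The scene view shows the strip at about (405,295) with its rib, and the drainer at (307,232) with the blue flap. In the top view the strip corners are near (408,285), (472,258), (492,297) and (428,328), with the rib at (455,300). The tucking edge faces the back. The drainer spans (245..350, 177..285) and the flap is at (297,199).

```bash
cat > h.py <<'E'
import numpy as np, cv2
from rig import manip
def ray(d,u,v,z):
    M=d["world_to_cam"];R,t=M[:3,:3],M[:3,3];c=-R.T@t
    r=R.T@np.linalg.inv(d["mtx"])@[u,v,1.];return c+r*(z-c[2])/r[2]
def proj(d,p):
    q=d["mtx"]@(d["world_to_cam"]@np.r_[p,1])[:3];return q[:2]/q[2]
def rect(mask,d,z):
    cs,_=cv2.findContours(mask.astype(np.uint8),0,1);c=max(cs,key=cv2.contourArea)
    P=np.array([ray(d,u,v,z)[:2] for u,v in c[:,0]],np.float32)
    return cv2.minAreaRect(P*1000)
def box(m,x0,y0,x1,y1):
    o=np.zeros_like(m);o[y0:y1,x0:x1]=m[y0:y1,x0:x1];return o
E
python3 - <<'E'
from h import *
d=manip.get_image("top");im=d["img"].astype(int);g=im.sum(2)/3
cv2.imwrite("pics/crop.png",cv2.resize(d["img"][165:340,235:505,::-1],None,fx=2.9,fy=2.9,interpolation=2))
print("grey",[im[v,u].tolist() for u,v in((430,290),(400,320),(250,230),(220,230),(455,300),(300,200))])
print("rib",rect(box(g<60,400,250,500,335),d,.036))
for T in (135,145,155):
    print("plate",T,rect(box(g<T,400,250,500,335),d,.004))
    print("drainer",rect(box(g<T,238,170,358,292),d,.012))
b=(im[...,2]>im[...,0]+50)
print("flap",rect(box(b,238,170,358,292),d,.024))
E
```

```text
grey [[99, 102, 104], [133, 132, 131], [99, 101, 100], [134, 134, 130], [30, 29, 30], [33, 68, 127]]
rib ((423.23236083984375, -280.57080078125), (9.966448783874512, 81.99856567382812), 23.30455207824707)
plate 135 ((446.8190002441406, -276.73870849609375), (207.18356323242188, 251.7687530517578), 0.46964043378829956)
drainer ((597.8919067382812, 102.35797119140625), (307.5823669433594, 302.2002258300781), 0.49246278405189514)
plate 145 ((446.8190002441406, -276.73870849609375), (207.18356323242188, 251.7687530517578), 0.46964043378829956)
drainer ((597.8914794921875, 102.35796356201172), (307.58306884765625, 302.2002258300781), 0.49246278405189514)
plate 155 ((446.8190002441406, -276.73870849609375), (207.18356323242188, 251.7687530517578), 0.46964043378829956)
drainer ((597.8914794921875, 102.35796356201172), (307.58306884765625, 302.2002258300781), 0.49246278405189514)
flap ((673.5620727539062, 101.37974548339844), (227.2691650390625, 76.49800872802734), 88.84764099121094)
```

View pics/crop.png

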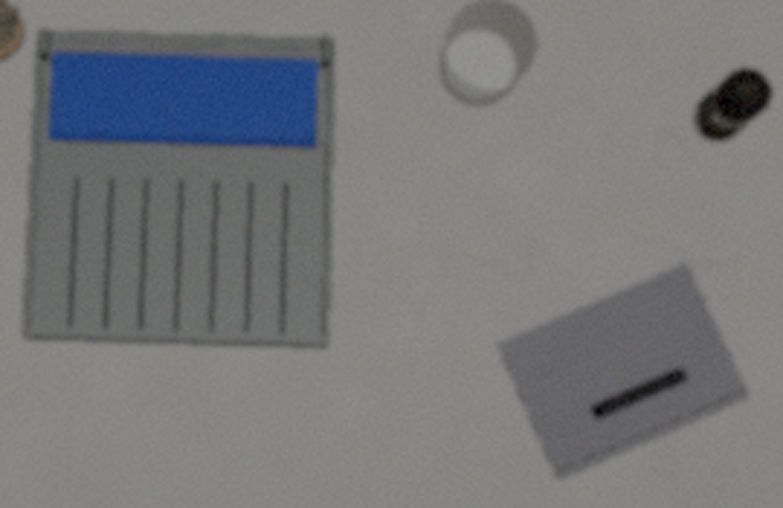

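The crop shows clean outlines: the drainer is yawed slightly, the rib is dark, and all plate edges are visible. The worktop grey is about 132 and the plate about 100, so I'll set the threshold at 117.

```bash
python3 - <<'E'
from h import *
d=manip.get_image("top");im=cv2.GaussianBlur(d["img"],(3,3),0).astype(int);g=im.sum(2)/3
print("plate",rect(box(g<117,400,250,500,335),d,.004))
print("drainer",rect(box(g<117,236,170,356,290),d,.014))
b=(im[...,2]>im[...,0]+40)
print("flap",rect(box(b,238,170,358,292),d,.025))
print("rib",rect(box(g<66,400,250,500,335),d,.036))
s=manip.get_state();from scipy.spatial.transform import Rotation as R
print(R.from_quat(s["ee_rot"][[1,2,3,0]]).as_matrix().round(3),s["clock"])
E
```

```text
plate ((444.252685546875, -274.2539367675781), (125.81488800048828, 181.4088134765625), 23.59992218017578)
drainer ((598.8619384765625, 102.67474365234375), (263.21636962890625, 274.763671875), 88.88925170898438)
flap ((673.2225341796875, 101.23507690429688), (229.5470428466797, 78.08179473876953), 88.85787963867188)
rib ((422.9568786621094, -280.6883850097656), (11.208399772644043, 81.99888610839844), 23.27507209777832)
[[-0.898  0.439 -0.001]
 [ 0.439  0.898 -0.001]
 [ 0.    -0.001 -1.   ]] 0.2
```

```bash
cat >> h.py <<'E'
from scipy.spatial.transform import Rotation as Ro
def go(x,y,z,yaw):  # move needed, in jog units, in the current tool frame (yaw of tool y, deg; tool down)
    s=manip.get_state();r=Ro.from_quat(s["ee_rot"][[1,2,3,0]])
    a=np.radians(yaw);Y=np.array([np.cos(a),np.sin(a),0]);Z=np.array([0,0,-1.]);T=Ro.from_matrix(np.c_[np.cross(Y,Z),Y,Z])
    print("t",s["clock"],"p",s["position"].round(4),"f",s["contact_force"].round(1),"w",round(s["width"],4),"gf",s["gripper_force"])
    print("d",(r.inv().apply(np.array([x,y,z])-s["position"])/.25).round(4),"a",((r.inv()*T).as_rotvec()/(np.pi/2)).round(4))
E
M='[{"dx":-0.504,"dy":-0.642},{"dx":-0.504,"dy":-0.642},{"dx":-0.504,"dy":-0.642},{"dx":-0.504,"dy":-0.642},{"dx":-0.504,"dy":-0.642}]'
python3 -m jog '[{"dx":-0.504,"dy":-0.642},{"dx":-0.504,"dy":-0.642},{"dx":-0.504,"dy":-0.642},{"dx":-0.504,"dy":-0.642},{"dx":-0.504,"dy":-0.642}]'
python3 -m jog '[{"dx":-0.504,"dy":-0.642},{"dx":-0.504,"dy":-0.642},{"dx":-0.504,"dy":-0.642},{"dx":-0.504,"dy":-0.642},{"dx":-0.504,"dy":-0.642}]'
python3 -c "from h import *;go(.423,-.282,.15,23.5)"
```

```text
t 0.2 p [0.2524 0.5163 0.2308] f [ 1.   0.2 -0.5] w 0.0854 gf 0.0
d [-2.0156 -2.5687  0.3257] a [-7.000e-04  2.000e-04  4.494e-01]schema error: expected keys dx, dy, dz, ax, ay, az, grip
schema error: expected keys dx, dy, dz, ax, ay, az, grip
```

```bash
python3 -m jog '[{"dx":-0.504,"dy":-0.642,"dz":0,"ax":0,"ay":0,"az":0,"grip":1},{"dx":-0.504,"dy":-0.642,"dz":0,"ax":0,"ay":0,"az":0,"grip":1},{"dx":-0.504,"dy":-0.642,"dz":0,"ax":0,"ay":0,"az":0,"grip":1},{"dx":-0.504,"dy":-0.642,"dz":0,"ax":0,"ay":0,"az":0,"grip":1},{"dx":-0.504,"dy":-0.642,"dz":0,"ax":0,"ay":0,"az":0,"grip":1}]'
python3 -m jog '[{"dx":-0.504,"dy":-0.642,"dz":0,"ax":0,"ay":0,"az":0,"grip":1},{"dx":-0.504,"dy":-0.642,"dz":0,"ax":0,"ay":0,"az":0,"grip":1},{"dx":-0.504,"dy":-0.642,"dz":0,"ax":0,"ay":0,"az":0,"grip":1},{"dx":-0.504,"dy":-0.642,"dz":0,"ax":0,"ay":0,"az":0,"grip":1},{"dx":-0.504,"dy":-0.642,"dz":0,"ax":0,"ay":0,"az":0,"grip":1}]'
python3 -c "from h import *;go(.423,-.282,.15,23.5)"
```

```text
clock: 0.62
position: [0.295, 0.3148, 0.2311]
ee_rot: [0.0, 0.225, 0.974, -0.0]
contact_force: [1.5, -0.1, -0.3]
width: 0.0856
gripper_force: 0.0
clock: 1.03
position: [0.3377, 0.1154, 0.2314]
ee_rot: [0.0, 0.225, 0.974, -0.0]
contact_force: [1.1, 0.2, -1.0]
width: 0.0852
gripper_force: 0.0
t 1.0333 p [0.3377 0.1154 0.2314] f [ 1.1  0.2 -1. ] w 0.0852 gf 0.0
d [-1.0043 -1.2782  0.3266] a [3.000e-04 5.000e-04 4.495e-01]
```

```bash
python3 -m jog '[{"dx":-0.502,"dy":-0.64,"dz":0,"ax":0,"ay":0,"az":0,"grip":1},{"dx":-0.502,"dy":-0.64,"dz":0,"ax":0,"ay":0,"az":0,"grip":1},{"dx":-0.502,"dy":-0.64,"dz":0,"ax":0,"ay":0,"az":0,"grip":1},{"dx":-0.502,"dy":-0.64,"dz":0,"ax":0,"ay":0,"az":0,"grip":1},{"dx":-0.502,"dy":-0.64,"dz":0,"ax":0,"ay":0,"az":0,"grip":1}]'
python3 -m jog '[{"dx":-0.502,"dy":-0.64,"dz":0,"ax":0,"ay":0,"az":0.39,"grip":1},{"dx":-0.502,"dy":-0.64,"dz":0,"ax":0,"ay":0,"az":0.39,"grip":1},{"dx":-0.502,"dy":-0.64,"dz":0,"ax":0,"ay":0,"az":0.39,"grip":1},{"dx":-0.502,"dy":-0.64,"dz":0,"ax":0,"ay":0,"az":0.39,"grip":1},{"dx":-0.502,"dy":-0.64,"dz":0,"ax":0,"ay":0,"az":0.39,"grip":1}]'
python3 -c "from h import *;go(.423,-.282,.05,23.5)"
```

```text
clock: 1.45
position: [0.3804, -0.084, 0.2315]
ee_rot: [0.001, 0.226, 0.974, -0.0]
contact_force: [1.1, 0.5, 0.5]
width: 0.0852
gripper_force: 0.0
clock: 1.87
position: [0.4229, -0.2831, 0.2311]
ee_rot: [0.0, 0.512, 0.859, -0.0]
contact_force: [0.2, 0.9, 0.4]
width: 0.0856
gripper_force: 0.0
t 1.8667 p [ 0.4229 -0.2831  0.2311] f [0.2 0.9 0.4] w 0.0856 gf 0.0
d [0.0039 0.0023 0.7244] a [0.0001 0.0003 0.0547]
```

```bash
python3 -m jog '[{"dx":0.004,"dy":0.002,"dz":0.16,"ax":0,"ay":0,"az":0.055,"grip":0},{"dx":0.004,"dy":0.002,"dz":0.32,"ax":0,"ay":0,"az":0.055,"grip":0},{"dx":0.004,"dy":0.002,"dz":0.48,"ax":0,"ay":0,"az":0.055,"grip":0},{"dx":0.004,"dy":0.002,"dz":0.6,"ax":0,"ay":0,"az":0.055,"grip":0},{"dx":0.004,"dy":0.002,"dz":0.7,"ax":0,"ay":0,"az":0.055,"grip":0}]' 60
python3 -m jog '[{"dx":0,"dy":0,"dz":0.08,"ax":0,"ay":0,"az":0,"grip":0},{"dx":0,"dy":0,"dz":0.13,"ax":0,"ay":0,"az":0,"grip":0},{"dx":0,"dy":0,"dz":0.16,"ax":0,"ay":0,"az":0,"grip":0},{"dx":0,"dy":0,"dz":0.186,"ax":0,"ay":0,"az":0,"grip":0},{"dx":0,"dy":0,"dz":0.186,"ax":0,"ay":0,"az":0,"grip":0}]'
python3 - <<'E'
from h import *
go(.423,-.282,.0095,23.5)
d=manip.get_image("scene");cv2.imwrite("pics/g1.png",cv2.resize(d["img"][180:360,300:540,::-1],None,fx=3,fy=3))
E
```

```text
clock: 2.28
position: [0.4215, -0.2782, 0.0536]
ee_rot: [-0.002, 0.546, 0.838, 0.0]
contact_force: [0.6, -0.3, 0.8]
width: 0.0428
gripper_force: 0.0
clock: 2.7
position: [0.4225, -0.2788, 0.009]
ee_rot: [-0.001, 0.545, 0.838, 0.0]
contact_force: [-0.9, -0.1, 0.9]
width: 0.0427
gripper_force: 0.0
t 2.7 p [ 0.4225 -0.2788  0.009 ] f [-0.9 -0.1  0.9] w 0.0427 gf 0.0
d [-0.0124 -0.0035 -0.0021] a [-0.0004 -0.0009  0.0044]
```

View pics/g1.png

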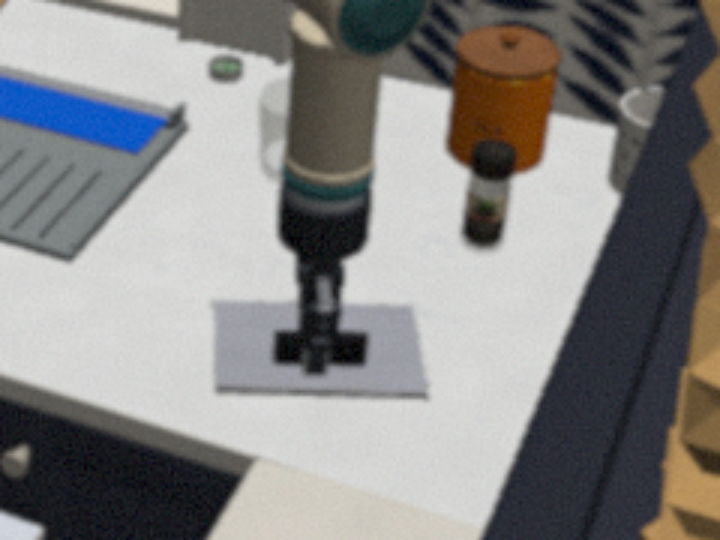

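The fingers straddle the rib near its middle. I'll make a small correction along the rib and close.

```bash
python3 -m jog '[{"dx":-0.012,"dy":-0.003,"dz":0,"ax":0,"ay":0,"az":0.004,"grip":0},{"dx":-0.012,"dy":-0.003,"dz":0,"ax":0,"ay":0,"az":0.004,"grip":0},{"dx":-0.012,"dy":-0.003,"dz":0,"ax":0,"ay":0,"az":0.004,"grip":-1},{"dx":-0.012,"dy":-0.003,"dz":0,"ax":0,"ay":0,"az":0.004,"grip":-1},{"dx":-0.012,"dy":-0.003,"dz":0,"ax":0,"ay":0,"az":0.004,"grip":-1}]' 80
python3 -m jog '[{"dx":0,"dy":0,"dz":0,"ax":0,"ay":0,"az":0,"grip":-1},{"dx":0,"dy":0,"dz":0,"ax":0,"ay":0,"az":0,"grip":-1},{"dx":0,"dy":0,"dz":0,"ax":0,"ay":0,"az":0,"grip":-1},{"dx":0,"dy":0,"dz":0,"ax":0,"ay":0,"az":0,"grip":-1},{"dx":0,"dy":0,"dz":0,"ax":0,"ay":0,"az":0,"grip":-1}]'
python3 -c "from h import *;go(.423,-.282,.12,23.5)"
```

```text
clock: 3.17
position: [0.4235, -0.2824, 0.0105]
ee_rot: [0.0, 0.548, 0.836, -0.0]
contact_force: [-0.6, 0.6, 5.3]
width: 0.0104
gripper_force: 79.1
clock: 3.58
position: [0.4235, -0.2824, 0.0105]
ee_rot: [0.0, 0.548, 0.836, -0.0]
contact_force: [-1.0, -0.6, 6.2]
width: 0.0103
gripper_force: 79.0
t 3.5833 p [ 0.4235 -0.2824  0.0105] f [-1.  -0.6  6.2] w 0.0103 gf 79.0228271484375
d [ 0.0019 -0.0012 -0.4379] a [0.0002 0.0006 0.0004]
```

```bash
python3 -m jog '[{"dx":0,"dy":0,"dz":-0.1,"ax":0,"ay":0,"az":0,"grip":-1},{"dx":0,"dy":0,"dz":-0.2,"ax":0,"ay":0,"az":0,"grip":-1},{"dx":0,"dy":0,"dz":-0.3,"ax":0,"ay":0,"az":0,"grip":-1},{"dx":0,"dy":0,"dz":-0.4,"ax":0,"ay":0,"az":0,"grip":-1},{"dx":0,"dy":0,"dz":-0.44,"ax":0,"ay":0,"az":0,"grip":-1}]'
python3 - <<'E'
from h import *
go(.528,.104,.10,-1.1)
d=manip.get_image("scene");cv2.imwrite("pics/g2.png",cv2.resize(d["img"][180:360,300:540,::-1],None,fx=3,fy=3))
E
```

```text
clock: 4.0
position: [0.4246, -0.2831, 0.1226]
ee_rot: [0.002, 0.548, 0.836, -0.0]
contact_force: [0.6, 0.1, -2.3]
width: 0.0104
gripper_force: 78.7
t 4.0 p [ 0.4246 -0.2831  0.1226] f [ 0.6  0.1 -2.3] w 0.0104 gf 78.68797659873962
d [1.2548 0.9973 0.087 ] a [0.002  0.0024 0.2737]
```

View pics/g2.png

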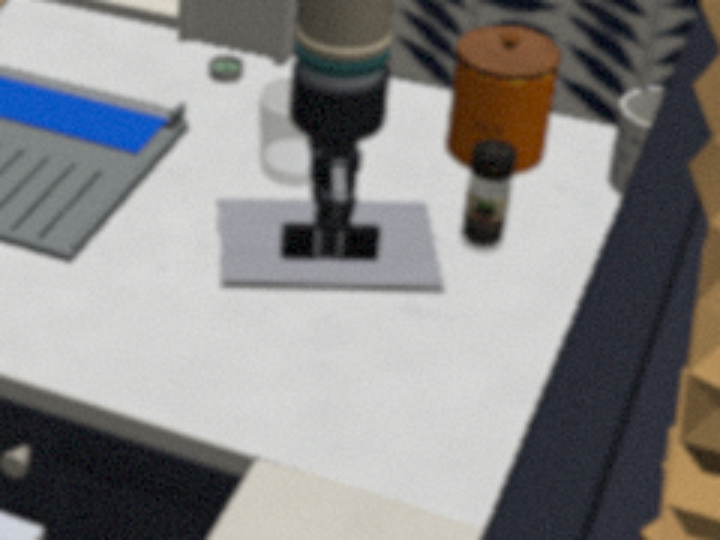

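```bash
python3 -m jog '[{"dx":0.06,"dy":0.048,"dz":0,"ax":0,"ay":0,"az":0,"grip":-1},{"dx":0.15,"dy":0.119,"dz":0,"ax":0,"ay":0,"az":0,"grip":-1},{"dx":0.25,"dy":0.199,"dz":0,"ax":0,"ay":0,"az":0,"grip":-1},{"dx":0.35,"dy":0.278,"dz":0,"ax":0,"ay":0,"az":0,"grip":-1},{"dx":0.45,"dy":0.358,"dz":0,"ax":0,"ay":0,"az":0,"grip":-1}]'
python3 -m jog '[{"dx":0.1,"dy":0.08,"dz":0,"ax":0,"ay":0,"az":0,"grip":-1},{"dx":0.2,"dy":0.16,"dz":0,"ax":0,"ay":0,"az":0,"grip":-1},{"dx":0.3,"dy":0.239,"dz":0,"ax":0,"ay":0,"az":0,"grip":-1},{"dx":0.4,"dy":0.318,"dz":0,"ax":0,"ay":0,"az":0,"grip":-1},{"dx":0.48,"dy":0.381,"dz":0,"ax":0,"ay":0,"az":0,"grip":-1}]'
python3 -m jog '[{"dx":0.1,"dy":0.08,"dz":0,"ax":0,"ay":0,"az":0.05,"grip":-1},{"dx":0.19,"dy":0.15,"dz":0,"ax":0,"ay":0,"az":0.11,"grip":-1},{"dx":0.26,"dy":0.21,"dz":0,"ax":0,"ay":0,"az":0.17,"grip":-1},{"dx":0.31,"dy":0.245,"dz":0,"ax":0,"ay":0,"az":0.23,"grip":-1},{"dx":0.325,"dy":0.258,"dz":0,"ax":0,"ay":0,"az":0.274,"grip":-1}]'
python3 -m jog '[{"dx":0,"dy":0,"dz":0,"ax":0,"ay":0,"az":0,"grip":-1},{"dx":0,"dy":0,"dz":0,"ax":0,"ay":0,"az":0,"grip":-1}]'
python3 - <<'E'
from h import *
go(.528,.104,.04,-1.1)
d=manip.get_image("top");im=cv2.GaussianBlur(d["img"],(3,3),0)
cv2.imwrite("pics/t2.png",cv2.resize(im[150:330,200:400,::-1],None,fx=3.3,fy=3.3,interpolation=2))
E
```

```text
clock: 4.47
position: [0.4595, -0.1415, 0.1181]
ee_rot: [-0.002, 0.548, 0.836, -0.0]
contact_force: [0.7, 0.4, -1.4]
width: 0.011
gripper_force: 78.6
clock: 4.88
position: [0.499, 0.0072, 0.1181]
ee_rot: [-0.001, 0.548, 0.837, -0.0]
contact_force: [-0.1, -0.2, -1.4]
width: 0.0104
gripper_force: 78.5
clock: 5.3
position: [0.526, 0.1076, 0.1178]
ee_rot: [-0.001, 0.715, 0.699, -0.001]
contact_force: [-0.8, -0.4, -2.3]
width: 0.0101
gripper_force: 78.5
clock: 5.47
position: [0.5255, 0.1051, 0.1182]
ee_rot: [-0.001, 0.713, 0.701, -0.001]
contact_force: [-0.9, -0.3, -1.4]
width: 0.0107
gripper_force: 78.5
t 5.4667 p [0.5255 0.1051 0.1182] f [-0.9 -0.3 -1.4] w 0.0107 gf 78.515385389328
d [-0.0041  0.0108  0.3128] a [-0.0019  0.0003  0.0014]
```

View pics/t2.png

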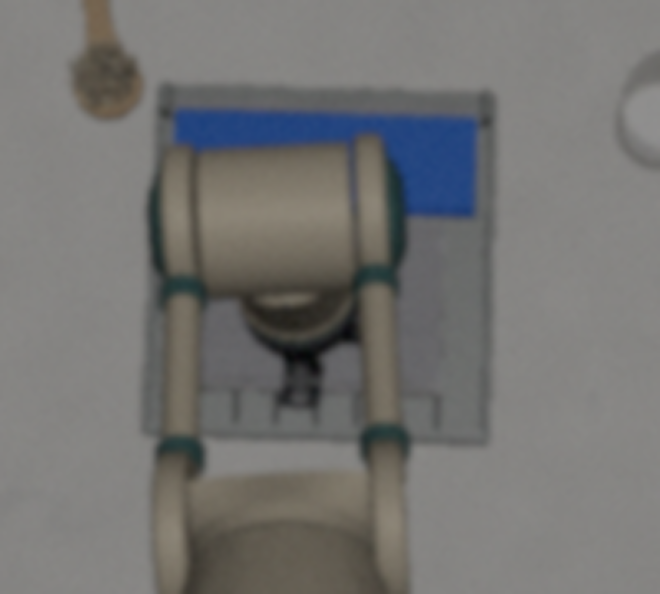

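The top view shows the arm over the board. It hides most of the strip, whose right edge is at about x=445 in the crop. I'll lower the strip in front of the flap and use the scene view instead.

```bash
python3 -m jog '[{"dx":-0.004,"dy":0.01,"dz":0.08,"ax":0,"ay":0,"az":0,"grip":-1},{"dx":-0.004,"dy":0.01,"dz":0.16,"ax":0,"ay":0,"az":0,"grip":-1},{"dx":-0.004,"dy":0.01,"dz":0.24,"ax":0,"ay":0,"az":0,"grip":-1},{"dx":-0.004,"dy":0.01,"dz":0.3,"ax":0,"ay":0,"az":0,"grip":-1},{"dx":-0.004,"dy":0.01,"dz":0.32,"ax":0,"ay":0,"az":0,"grip":-1}]'
python3 -m jog '[{"dx":0,"dy":0,"dz":0.02,"ax":0,"ay":0,"az":0,"grip":-1},{"dx":0,"dy":0,"dz":0.032,"ax":0,"ay":0,"az":0,"grip":-1},{"dx":0,"dy":0,"dz":0.04,"ax":0,"ay":0,"az":0,"grip":-1},{"dx":0,"dy":0,"dz":0.04,"ax":0,"ay":0,"az":0,"grip":-1}]'
python3 - <<'E'
from h import *
go(.528,.104,.024,-1.1)
d=manip.get_image("scene")
cv2.imwrite("pics/s3.png",cv2.resize(d["img"][185:275,235:375,::-1],None,fx=5.5,fy=5.5,interpolation=2))
p=np.array([.5280,.104,.012]);c,s=np.cos(np.radians(-1.1)),np.sin(np.radians(-1.1))
for x,y in((85,90),(85,-90),(-40,90),(-40,-90)):
    print(x,y,((proj(d,p+np.array([c*x-s*y,s*x+c*y,4.])/1000)-[235,185])*5.5).round())
E
```

```text
clock: 5.93
position: [0.5268, 0.1028, 0.0372]
ee_rot: [-0.002, 0.714, 0.7, -0.002]
contact_force: [-0.1, 0.8, -2.0]
width: 0.0103
gripper_force: 78.4
clock: 6.27
position: [0.5295, 0.1038, 0.0301]
ee_rot: [0.0, 0.714, 0.7, 0.0]
contact_force: [-0.3, -0.2, -2.3]
width: 0.0108
gripper_force: 78.4
t 6.2667 p [0.5295 0.1038 0.0301] f [-0.3 -0.2 -2.3] w 0.0108 gf 78.40940594673157
d [ 0.0005 -0.006   0.0245] a [ 0.0005 -0.0001 -0.0003]
85 90 [271. 194.]
85 -90 [548. 270.]
-40 90 [152. 300.]
-40 -90 [439. 386.]
```

View pics/s3.png

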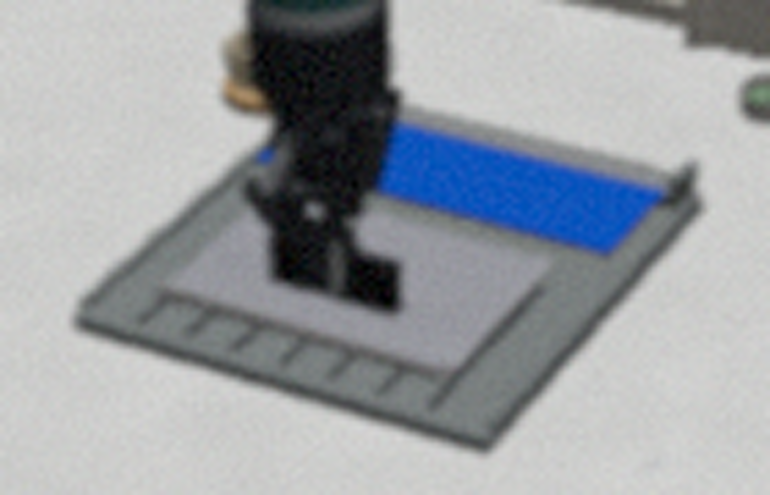

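The scene view shows the strip held level over the deck, with crop corners near (165,290), (447,372) and (553,262). It is clear of the flap's edge and close to the projected corners. I'll touch down gently.

```bash
python3 -m jog '[{"dx":0,"dy":-0.004,"dz":0.01,"ax":0,"ay":0,"az":0,"grip":-1},{"dx":0,"dy":-0.004,"dz":0.02,"ax":0,"ay":0,"az":0,"grip":-1},{"dx":0,"dy":-0.004,"dz":0.024,"ax":0,"ay":0,"az":0,"grip":-1},{"dx":0,"dy":-0.004,"dz":0.024,"ax":0,"ay":0,"az":0,"grip":-1}]'
python3 -m jog '[{"dx":0,"dy":0,"dz":0.004,"ax":0,"ay":0,"az":0,"grip":-1},{"dx":0,"dy":0,"dz":0.004,"ax":0,"ay":0,"az":0,"grip":-1}]'
python3 -m jog '[{"dx":0,"dy":0,"dz":0.004,"ax":0,"ay":0,"az":0,"grip":-1},{"dx":0,"dy":0,"dz":0.004,"ax":0,"ay":0,"az":0,"grip":-1}]'
python3 - <<'E'
from h import *
go(.528,.104,.0225,-1.1)
d=manip.get_image("scene");im=cv2.GaussianBlur(d["img"],(3,3),0).astype(int)
for u,v in((320,245),(330,250),(285,234)): print(im[v,u])
m=box((im[...,2]-im[...,1]>3)&(im.sum(2)>330)&(im.sum(2)<560),255,215,345,262)
m=(im[...,2]-im[...,1]+0)
cv2.imwrite("pics/m.png",cv2.resize(np.clip(m[185:275,235:375]*10+128,0,255).astype(np.uint8),None,fx=5.5,fy=5.5))
E
```

```text
clock: 6.65
position: [0.5279, 0.1041, 0.0236]
ee_rot: [-0.0, 0.714, 0.7, -0.0]
contact_force: [0.4, -0.4, -1.9]
width: 0.0103
gripper_force: 78.4
clock: 6.82
position: [0.5281, 0.104, 0.0227]
ee_rot: [-0.0, 0.714, 0.7, -0.0]
contact_force: [0.1, 0.6, -2.5]
width: 0.0108
gripper_force: 78.4
clock: 6.98
position: [0.5282, 0.104, 0.0225]
ee_rot: [0.0, 0.714, 0.7, 0.0]
contact_force: [-1.1, 0.6, 2.8]
width: 0.0107
gripper_force: 79.4
t 6.9833 p [0.5282 0.104  0.0225] f [-1.1  0.6  2.8] w 0.0107 gf 79.40182328224182
d [-0.0002 -0.0008  0.0001] a [ 0.0002 -0.0001 -0.0003]
[150 150 157]
[121 126 127]
[32 30 32]
```

View pics/m.png

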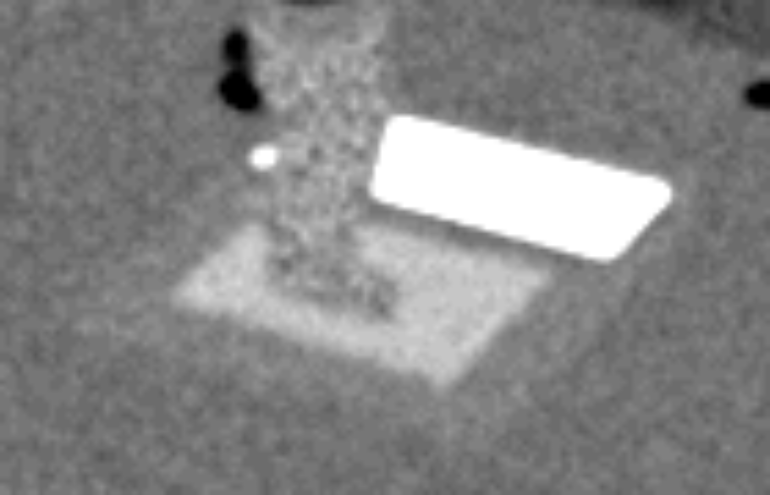

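The colour-difference image isolates the plate, with corners near (172,298), (443,387) and (553,268). Contact came at the predicted height. I'll fit the strip and flap outlines in the drainer frame.

```bash
python3 - <<'E'
from h import *
d=manip.get_image("scene")
m=cv2.GaussianBlur(d["img"].astype(np.float32),(5,5),0);q=m[...,2]-m[...,1]
mask=box((q>3.5)&(q<14),262,222,340,262).astype(np.uint8)
n,l,st,_=cv2.connectedComponentsWithStats(mask);k=1+st[1:,4].argmax()
cs,_=cv2.findContours((l==k).astype(np.uint8),0,1);c=max(cs,key=cv2.contourArea)
P=np.array([ray(d,u,v,.016)[:2] for u,v in c[:,0]])*1000
a=np.radians(-1.1);Rm=np.array([[np.cos(a),np.sin(a)],[-np.sin(a),np.cos(a)]])
L=(P-[598.9,102.7])@Rm.T   # drainer frame
print("rect",cv2.minAreaRect(L.astype(np.float32)))
# edges: for y bins max/min x, for x bins min/max y
for nm,i,lo,hi,w in(("front",1,-85,85,0),("back",1,-85,85,1),("right",0,-100,5,0),("left",0,-100,5,1)):
    o=[]
    for b in np.arange(lo,hi,17):
        s=L[(L[:,i]>=b)&(L[:,i]<b+17)][:,1-i]
        o.append(None if len(s)==0 else round(float(s.max() if w else s.min()),1))
    print(nm,o)
b=box((q>30),300,195,375,240).astype(np.uint8);cs,_=cv2.findContours(b,0,1);c=max(cs,key=cv2.contourArea)
B=(np.array([ray(d,u,v,.024)[:2] for u,v in c[:,0]])*1000-[598.9,102.7])@Rm.T
print("flap in drainer: right",np.percentile(B[:,1],[0,5,10]).round(1),"front",[round(float(B[(B[:,1]>y)&(B[:,1]<y+20)][:,0].min()),1) for y in(-100,-80,-60,-40,-20)])
E
```

```text
rect ((-45.351036071777344, -3.1358108520507812), (180.2132110595703, 121.15007019042969), 89.31139373779297)
front [-106.6, -106.5, -103.4, -103.7, -104.6, -104.1, -103.1, -103.5, -101.6, -102.5]
back [12.2, 13.0, 14.7, 12.8, 15.1, 14.0, 11.2, -59.8, -17.8, -19.9]
right [-90.5, -90.9, -91.4, -91.8, -92.3, -90.1, -90.3]
left [83.6, 87.3, 85.1, 86.1, 86.7, 25.0, 27.9]
flap in drainer: right [-118.1 -116.8 -113.2] front [30.9, 30.5, 31.0, 30.6, 31.1]
```

Contact height, centring and squareness all agree to about 2 mm and 1°. I'll raise 1.5 mm and slide in along +x (tool y), 60 mm in stages.

```bash
python3 -m jog '[{"dx":0,"dy":0,"dz":-0.007,"ax":0,"ay":0,"az":-0.004,"grip":-1},{"dx":0,"dy":0,"dz":-0.007,"ax":0,"ay":0,"az":-0.004,"grip":-1}]'
python3 -m jog '[{"dx":0,"dy":0.02,"dz":0,"ax":0,"ay":0,"az":0,"grip":-1},{"dx":0,"dy":0.04,"dz":0,"ax":0,"ay":0,"az":0,"grip":-1},{"dx":0,"dy":0.06,"dz":0,"ax":0,"ay":0,"az":0,"grip":-1},{"dx":0,"dy":0.06,"dz":0,"ax":0,"ay":0,"az":0,"grip":-1}]'
python3 -c "from h import *;go(.589,.1029,.024,-1.1)"
```

```text
clock: 7.25
position: [0.5284, 0.104, 0.0236]
ee_rot: [0.0, 0.712, 0.702, 0.0]
contact_force: [-0.4, 0.4, -2.4]
width: 0.0107
gripper_force: 78.6
clock: 7.58
position: [0.5452, 0.1038, 0.0235]
ee_rot: [0.001, 0.712, 0.702, 0.001]
contact_force: [0.7, -0.2, -2.4]
width: 0.0101
gripper_force: 78.6
t 7.5833 p [0.5452 0.1038 0.0235] f [ 0.7 -0.2 -2.4] w 0.0101 gf 78.55769634246826
d [-0.0011  0.1751 -0.0015] a [ 0.0015 -0.0001  0.0035]
```

```bash
python3 -m jog '[{"dx":0,"dy":0.012,"dz":0,"ax":0,"ay":0,"az":0,"grip":-1},{"dx":0,"dy":0.024,"dz":0,"ax":0,"ay":0,"az":0,"grip":-1},{"dx":0,"dy":0.036,"dz":0,"ax":0,"ay":0,"az":0,"grip":-1},{"dx":0,"dy":0.048,"dz":0,"ax":0,"ay":0,"az":0,"grip":-1},{"dx":0,"dy":0.06,"dz":0,"ax":0,"ay":0,"az":0,"grip":-1}]'
python3 - <<'E'
from h import *
go(.589,.1029,.024,-1.1)
d=manip.get_image("scene")
cv2.imwrite("pics/s4.png",cv2.resize(d["img"][185:275,235:375,::-1],None,fx=5.5,fy=5.5,interpolation=2))
E
```

```text
clock: 8.0
position: [0.5584, 0.1036, 0.0235]
ee_rot: [-0.0, 0.712, 0.702, 0.0]
contact_force: [0.1, -1.4, -2.1]
width: 0.0104
gripper_force: 78.6
t 8.0 p [0.5584 0.1036 0.0235] f [ 0.1 -1.4 -2.1] w 0.0104 gf 78.56106519699097
d [-0.0012  0.1223 -0.0018] a [ 0.     -0.0001  0.0037]
```

View pics/s4.png

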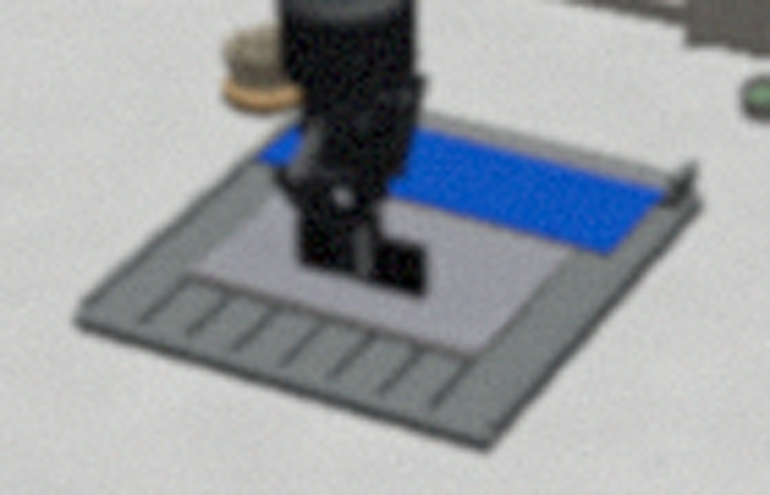

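The strip's edge is now entering under the flap's front edge, with its right corner near (575,253). The flap has not moved and the force is unchanged. I'll continue the remaining 30 mm.

```bash
python3 -m jog '[{"dx":0,"dy":0.014,"dz":0,"ax":0,"ay":0,"az":0,"grip":-1},{"dx":0,"dy":0.028,"dz":0,"ax":0,"ay":0,"az":0,"grip":-1},{"dx":0,"dy":0.042,"dz":0,"ax":0,"ay":0,"az":0,"grip":-1},{"dx":0,"dy":0.056,"dz":0,"ax":0,"ay":0,"az":0,"grip":-1},{"dx":0,"dy":0.065,"dz":0,"ax":0,"ay":0,"az":0,"grip":-1}]'
python3 -m jog '[{"dx":0,"dy":0.014,"dz":0,"ax":0,"ay":0,"az":0,"grip":-1},{"dx":0,"dy":0.028,"dz":0,"ax":0,"ay":0,"az":0,"grip":-1},{"dx":0,"dy":0.042,"dz":0,"ax":0,"ay":0,"az":0,"grip":-1},{"dx":0,"dy":0.053,"dz":0,"ax":0,"ay":0,"az":0,"grip":-1},{"dx":0,"dy":0.053,"dz":0,"ax":0,"ay":0,"az":0,"grip":-1}]'
python3 - <<'E'
from h import *
go(.589,.1029,.0225,-1.1)
d=manip.get_image("scene")
cv2.imwrite("pics/s5.png",cv2.resize(d["img"][185:275,235:375,::-1],None,fx=5.5,fy=5.5,interpolation=2))
E
```

```text
clock: 8.47
position: [0.5751, 0.1034, 0.0236]
ee_rot: [0.0, 0.712, 0.702, 0.0]
contact_force: [0.5, -0.3, -1.5]
width: 0.011
gripper_force: 78.6
clock: 8.88
position: [0.5886, 0.1032, 0.0236]
ee_rot: [0.0, 0.712, 0.702, 0.0]
contact_force: [1.0, 0.4, -1.9]
width: 0.0108
gripper_force: 78.6
t 8.8833 p [0.5886 0.1032 0.0236] f [ 1.   0.4 -1.9] w 0.0108 gf 78.56032133102417
d [-0.0011  0.0017  0.0044] a [ 0.0007 -0.0001  0.0037]
```

View pics/s5.png

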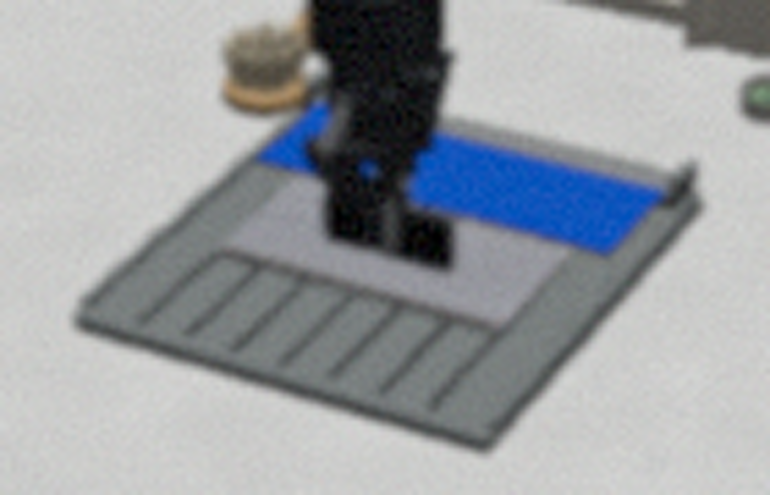

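The strip is tucked and the flap is at rest. The gap lines show the front edge of the strip parallel to the board. Next I'll press down in small steps.

```bash
python3 -m jog '[{"dx":0,"dy":0,"dz":0.004,"ax":0,"ay":0,"az":0,"grip":-1},{"dx":0,"dy":0,"dz":0.004,"ax":0,"ay":0,"az":0,"grip":-1}]'
python3 -m jog '[{"dx":0,"dy":0,"dz":0.003,"ax":0,"ay":0,"az":0,"grip":-1},{"dx":0,"dy":0,"dz":0.003,"ax":0,"ay":0,"az":0,"grip":-1},{"dx":0,"dy":0,"dz":0.003,"ax":0,"ay":0,"az":0,"grip":-1}]'
```

```text
clock: 9.1
position: [0.5876, 0.1032, 0.0226]
ee_rot: [0.0, 0.712, 0.702, 0.0]
contact_force: [-0.4, -0.3, -1.9]
width: 0.0107
gripper_force: 78.6
clock: 9.35
position: [0.5876, 0.1032, 0.0226]
ee_rot: [0.0, 0.712, 0.702, 0.0]
contact_force: [-1.1, 0.5, 5.1]
width: 0.0105
gripper_force: 79.6
```

```bash
python3 -m jog '[{"dx":0,"dy":0,"dz":0.0018,"ax":0,"ay":0,"az":0,"grip":-1},{"dx":0,"dy":0,"dz":0.0018,"ax":0,"ay":0,"az":0,"grip":-1},{"dx":0,"dy":0,"dz":0.0018,"ax":0,"ay":0,"az":0,"grip":-1},{"dx":0,"dy":0,"dz":0.0018,"ax":0,"ay":0,"az":0,"grip":-1},{"dx":0,"dy":0,"dz":0.0018,"ax":0,"ay":0,"az":0,"grip":-1}]'
python3 -m jog '[{"dx":0,"dy":0,"dz":0,"ax":0,"ay":0,"az":0,"grip":-1},{"dx":0,"dy":0,"dz":0,"ax":0,"ay":0,"az":0,"grip":-1},{"dx":0,"dy":0,"dz":0,"ax":0,"ay":0,"az":0,"grip":-1},{"dx":0,"dy":0,"dz":0,"ax":0,"ay":0,"az":0,"grip":-1},{"dx":0,"dy":0,"dz":0,"ax":0,"ay":0,"az":0,"grip":-1}]'
python3 - <<'E'
from h import *
d=manip.get_image("scene");m=cv2.GaussianBlur(d["img"].astype(np.float32),(5,5),0);q=m[...,2]-m[...,1]
a=np.radians(-1.1);Rm=np.array([[np.cos(a),np.sin(a)],[-np.sin(a),np.cos(a)]])
mask=box((q>3.5)&(q<14),262,222,340,262).astype(np.uint8)
n,l,st,_=cv2.connectedComponentsWithStats(mask);k=1+st[1:,4].argmax()
c=cv2.findContours((l==k).astype(np.uint8),0,1)[0][0]
L=(np.array([ray(d,u,v,.016)[:2] for u,v in c[:,0]])*1000-[598.9,102.7])@Rm.T
print("front edge",[round(float(L[(L[:,1]>=b)&(L[:,1]<b+20)][:,0].min()),1) for b in range(-80,80,20)],"y",L[:,1].min(),L[:,1].max())
print(manip.get_state()["contact_force"])
E
```

```text
clock: 9.77
position: [0.5876, 0.1032, 0.0225]
ee_rot: [0.0, 0.712, 0.702, 0.0]
contact_force: [-2.5, -0.7, 8.1]
width: 0.0109
gripper_force: 80.1
clock: 10.18
position: [0.5876, 0.1032, 0.0226]
ee_rot: [0.0, 0.712, 0.702, 0.0]
contact_force: [-2.2, -0.7, 7.5]
width: 0.0105
gripper_force: 80.1
front edge [-47.2, -45.9, -47.3, -42.5, -41.8, -43.2, -44.6, -44.6] y -93.8659032758542 88.00309472160868
[-1.9920125  -0.73107768  7.64751298]
```

```bash
python3 -m jog '[{"dx":0,"dy":0,"dz":0.0007,"ax":0,"ay":0,"az":0,"grip":-1},{"dx":0,"dy":0,"dz":0.0007,"ax":0,"ay":0,"az":0,"grip":-1},{"dx":0,"dy":0,"dz":0.0007,"ax":0,"ay":0,"az":0,"grip":-1},{"dx":0,"dy":0,"dz":0.0007,"ax":0,"ay":0,"az":0,"grip":-1},{"dx":0,"dy":0,"dz":0.0007,"ax":0,"ay":0,"az":0,"grip":-1}]'
python3 -m jog '[{"dx":0,"dy":0,"dz":0,"ax":0,"ay":0,"az":0,"grip":-1},{"dx":0,"dy":0,"dz":0,"ax":0,"ay":0,"az":0,"grip":-1},{"dx":0,"dy":0,"dz":0,"ax":0,"ay":0,"az":0,"grip":-1},{"dx":0,"dy":0,"dz":0,"ax":0,"ay":0,"az":0,"grip":-1},{"dx":0,"dy":0,"dz":0,"ax":0,"ay":0,"az":0,"grip":-1}]'
python3 -c "
from rig import manip
print(manip.get_state()['contact_force']); print(manip.sign_off())"
```

```text
clock: 10.65
position: [0.5876, 0.1032, 0.0226]
ee_rot: [0.0, 0.712, 0.702, 0.0]
contact_force: [-3.2, 0.6, 9.3]
width: 0.0105
gripper_force: 80.2
clock: 11.07
position: [0.5876, 0.1032, 0.0225]
ee_rot: [0.0, 0.712, 0.702, 0.0]
contact_force: [-2.1, -0.4, 9.1]
width: 0.0104
gripper_force: 80.2
[-2.07406391 -0.38961436  9.10461808]
the job is handed in; nothing more can be done
None
```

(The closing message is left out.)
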